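# Hold a sample tube pressed on the vortex mixer

## Task

Take the long capped tube out of the rack, leaving the two short ones standing in it, and set it upright, bottom first, into the rubber cup of the vortex mixer. Press the spring-loaded cup down with the tube to about half of its 12 mm travel, never all the way to its stop, and keep it there for at least three seconds. Finish while still holding the tube upright in the gripper with the cup pressed half way: do not let go.

Things in the scene. Friction and masses are not known exactly. Their poses are not given: they have to be found in the camera images.
- long_tube: the long capped sample tube (clear grey-white plastic, 30 mm in diameter, 115 mm tall in all, about 65 g). The top 20 mm is a light grey screw cap 34 mm in diameter, the place to grip. The lowest 16 mm tapers to a flat bottom 16 mm across. Origin at the centre of the bottom, z along the tube to the cap. It stands in any one of the rack's three holes
- short_tube_a: short tube, the same material and diameters (30 mm, cap 34 mm) but only 75 mm tall; origin at the centre of the bottom, z up. Stands in the rack and stays there
- short_tube_b: a second, identical short tube, 75 mm tall; origin at the centre of the bottom. Stands in the rack and stays there
- rack: white plastic rack fixed to the bench, 75 mm (its x) by 200 mm (its y), 56 mm high; origin at the centre of its underside. Three 33 mm holes in a row along its y (at -60, 0, +60 mm). The tubes stand on its floor 8 mm above the bench: the long tube's top is 123 mm, the short ones' 83 mm above the bench. Grip with the fingers closing along the rack's x (across the row)
- mixer: vortex mixer fixed to the bench: a white box 160 mm (its x) by 130 mm (its y), top 95 mm above the bench, with a black rubber cup on a short stem above its centre; origin at the centre of its underside
- cup_floor (a point): centre of the inner floor of the mixer's black rubber cup, 121 mm above the bench when not pressed; it goes down with the cup. The cup is 62 mm across outside, its mouth about 44 mm and its floor about 32 mm across inside, its rim 20 mm above this floor. The long tube's bottom stands on this floor with play all round
- cup (a joint): travel of the spring-loaded cup straight down, in m: 0 released, 0.012 at its stop. It starts to move at about 1 N and takes 0.9 N more for each mm: about 6.5 N at half travel (0.006), about 12 N at the stop. It springs back when released
Not all that is in view belongs to the job. What is shaped like the long_tube but turquoise is not meant.

How it is judged (in metres and radians):
On the way, in this order (a step that is already met when the one before it is completed fails the run):
1. the long tube is held in the gripper, lifted clear of the rack (height (world z) of long_tube above 0.07 m and contact force between the fingers and long_tube above 2 N and contact force between long_tube and rack below 0.1 N), for 0.2 s.
2. the upright tube, held in the gripper, keeps the cup pressed 3 to 9 mm for 3 s (value of joint cup between 0.003 and 0.009 m and horizontal distance between long_tube and cup_floor below 0.014 m and z of long_tube in the frame of cup_floor below 0.008 m and angle between long_tube's own z axis and vertical below 0.25 rad and contact force between the fingers and long_tube above 2 N), for 3 s.
At the end, for the whole second after the job is handed in: the long tube stands in the cup within 14 mm of its centre, upright within 0.25 rad, still gripped by the fingers (more than 2 N) and at rest; it alone holds the cup pressed between 3 and 9 mm (the robot itself does not touch the mixer); both short tubes are still in the rack (all of step 2 and contact force between long_tube and mixer above 1 N and contact force between each of the arm, the fingers and mixer below 0.5 N and z of each of short_tube_a, short_tube_b in the frame of rack below 0.02 m and linear speed of long_tube below 0.02 m/s); the arm keeps its last pose, push and grip.
It fails at once if the cup is pressed to its stop (beyond 11.5 mm) (value of joint cup above 0.0115 m).
It fails at once if a short tube is pulled up or knocked over in the rack (distance of any of short_tube_a, short_tube_b from where it was at the start of the episode above 0.03 m or angle between any of short_tube_a, short_tube_b's own z axis and vertical above 0.5 rad).
It also fails if it takes over 45 s, if anything falls off the work surface, if the arm or the gripper's body presses on something with over 40 N, if the wrist force passes 120 N, or if a joint passes its speed limit or range.

## Robot

A 6-joint arm with a two-finger parallel gripper is mounted at the origin on the work surface. World frame = base frame: x ahead of the robot, y to its left, z up, the work surface at z = 0. Lengths are in m, angles in degrees, forces in N, time in s.
With the tool pointing down it reaches from about 0.35 to 0.875 m from the base axis. Payload 4.2 kg.
Tool frame: the origin (TCP) lies midway between the tips of the shut fingers; the grasp point (between the pads) lies 19 mm behind it; z points along the fingers, x is the direction in which the jaws open and shut, and the axes are right-handed (so a half turn about z gives the same grasp; the last joint's range is limited). The gripper opens to 87 mm and grips with 3 to 60 N. Pads are 19 mm wide; open, the fingers measure 117 mm over their backs; the gripper's body (75 mm by 190 mm) begins 51 mm behind the grasp point.
Start: joints at [85.806, 22.042, 0.453, 0, -68.411, -14.817], TCP at [0.204, 0.591, 0.223] pointing down, gripper open.
Joint ranges: [-179.83, 179.83], [-69.29, 118.12], [-61.27, 80.66], [-181.25, 117.63], [-171.15, -9.14], [-177.46, 177.46]. Speed limits (degrees/s): [159.86, 159.86, 180, 180, 180, 180].

## Interface

Orientations are given as a 3x3 rotation matrix whose columns are the frame's x, y, z axes.
In Python, from station import sense, capture, finish_job, find_in gives the robot as it stands.
- The arm moves only by the shell command python3 -m creep 'ROWS'. ROWS is JSON, a list of rows, each a list of 7 numbers: the shift along the tool's x, y, z in mm, then the turn, a rotation vector about the tool's x, y, z in degrees, then the opening, from 0 (shut) to 1 (fully open). A call has exactly 10 rows; each row shifts and turns the commanded pose from where the row before left it, along the tool's axes as they then stand; what a row does not reach is not made up. A row lasts 1/8 s, in which the tool goes at most 62.5 mm and 10.7 degrees, less where a joint would pass 70% of its speed; a pose out of reach is approached as far as the arm can. A call with a gripper value outside its range is refused whole. The fingers move at their own pace and stop on an object; the grip force is fixed at half the most. Time passes only in rows, so rows that do not move let the fingers close, or fill a call up. It gives the time, the measured TCP pose, the force and the opening at its end, in the units of the state.
- sense(): the state, without advancing time (a new reading comes with each control period).
- capture(name): name is "side" or "top"; returns a dict with "color" (400x640x3 uint8, blue, green, red), "vertical_fov" (degrees; the focal length in pixels is half the picture's height over the tangent of half this angle, whatever the lens; pixels are square), "cx", "cy" (the principal point, pixels), "R" (3x3) and "t" (3): a world point X has camera coordinates R X + t. Camera axes: x right, y down, z forward; pixel columns grow to the right and rows downward; lengths in m; the calibration is good to about 2 mm. A picture is of the moment at which its call begins. There is no depth.
- finish_job(): hands the job in, once; it reports no verdict.
Trained networks look in the newest picture that a camera, given by its name, has taken for a name from the list of things; names that differ only in an ending like _2 or _b are one class to them, and where a whole thing is asked for, a point or a joint stands for the part that bears it (a point fixed in the world has none). Each returns a list of dicts, best first, with "p" (0 to 1); they miss things now and then, are a little off and sometimes report something else, mostly with a low value. They report only what shows in the picture. A call takes as long as a camera call. They do not tell look-alikes from the thing itself.
- find_in(camera, name): "xy" ([column, row] in pixels, amid what is visible of it).
The state is a dict: "time_s": time; "joints": joint angles; "joint_velocities": joint speeds; "effort": joint torques, N m; "tcp_pos": TCP position; "ee_rot": TCP orientation; "wrist_force": force on the tool from outside, world axes, zero at the start; "moment": the same for the moment, N m; "gripper_width": opening from 0.0 (shut) to 1.0 (fully open).
Only numpy, scipy, OpenCV 4.12 (cv2) and the standard library are available. Lean on these libraries where they do the work, as an engineer would, in place of code of your own. Each camera call takes 0.05 s, during which the arm holds its last target. There are 200 camera calls.

## Working session

There is one attempt and no reset: what is moved stays moved. The work goes in short steps, Python scripts to look and compute and a shell command to move; the robot and the scene stay as the last step left them, time stands still between calls to the robot, and variables do not carry over. Pictures are saved under pics/ and viewed, about 8 in all and at most 12, crops included, and the job is handed in when it is done.

```bash
mkdir -p pics
cat > h.py <<'E'
import numpy as np,cv2
from station import sense,capture,finish_job,find_in
def K(c):
    f=c["color"].shape[0]/2/np.tan(np.radians(c["vertical_fov"])/2); return f,c["cx"],c["cy"]
def proj(c,X):
    f,cx,cy=K(c); p=np.array(c["R"])@np.array(X,float)+np.array(c["t"]); return np.array([cx+f*p[0]/p[2],cy+f*p[1]/p[2]])
def ray(c,xy):
    f,cx,cy=K(c); R=np.array(c["R"]); d=R.T@np.array([(xy[0]-cx)/f,(xy[1]-cy)/f,1]); return -R.T@np.array(c["t"]),d
def atz(c,xy,z):
    o,d=ray(c,xy); return o+d*(z-o[2])/d[2]
E
python3 - <<'E'
from h import *
np.set_printoptions(precision=4,suppress=True)
for n in("top","side"):
    c=capture(n); cv2.imwrite(f"pics/{n}0.png",c["color"]); o,d=ray(c,(320,200)); print(n,c["vertical_fov"],o,d)
    for k in("long_tube","short_tube_a","rack","mixer","cup_floor"):
        print(k,[(np.round(r["xy"],0).tolist(),round(r["p"],2)) for r in find_in(n,k)][:5])
s=sense();print(s["time_s"],s["tcp_pos"],s["ee_rot"],s["wrist_force"],s["gripper_width"])
E
```

```text
top 45.72944434484482 [0.463  0.0092 1.2918] [ 0.0942  0.0086 -0.9956]
long_tube [([258.0, 161.0], 0.68), ([295.0, 201.0], 0.59), ([291.0, 164.0], 0.56), ([327.0, 171.0], 0.49)]
short_tube_a [([248.0, 218.0], 0.67)]
rack [([268.0, 216.0], 0.91), ([427.0, 218.0], 0.52)]
mixer [([419.0, 218.0], 0.89)]
cup_floor [([428.0, 215.0], 0.79)]
side 45.13869671730011 [0.3734 0.6703 0.8904] [ 0.1862 -0.6472 -0.7394]
long_tube [([262.0, 234.0], 0.71), ([240.0, 265.0], 0.7), ([303.0, 242.0], 0.62), ([285.0, 211.0], 0.59)]
short_tube_a [([309.0, 296.0], 0.82), ([307.0, 272.0], 0.68)]
rack [([305.0, 291.0], 0.63)]
mixer [([358.0, 155.0], 0.88)]
cup_floor [([358.0, 131.0], 0.85)]
0.6 [0.2035 0.5909 0.2226] [[-0.3257 -0.9455 -0.    ]
 [-0.9455  0.3257  0.    ]
 [ 0.      0.     -1.    ]] [-0.2281 -0.0804 -0.0634] 1.0040323640508944
```

View pics/top0.png

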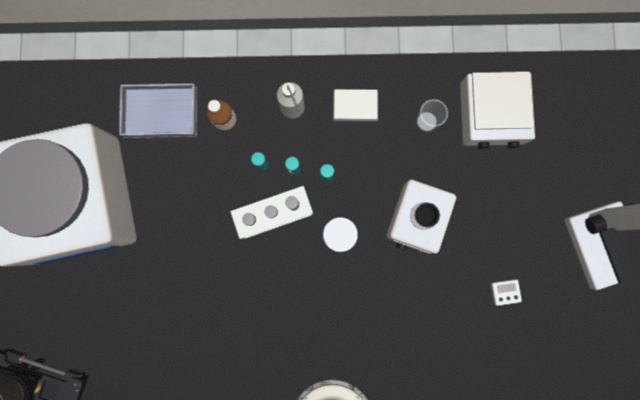

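View pics/side0.png

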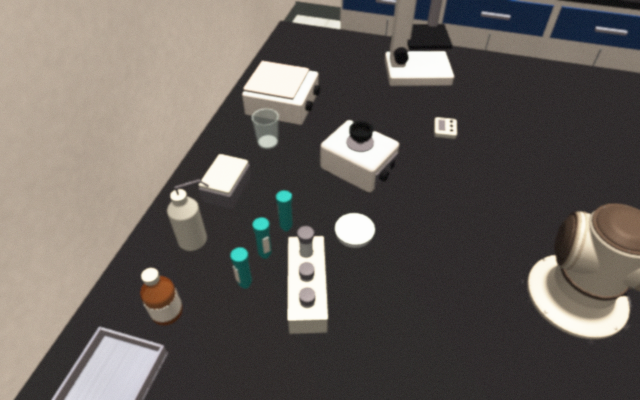

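Candidates: turquoise tubes at top (258,160), (292,164), (327,171) are look-alikes. The three grey caps in the rack are at top (249,219), (271,211), (292,203). The one at (292,203), side (305,235), stands tallest, so it fits the long_tube. I'll measure and confirm it with a crop.

```bash
cat > m.py <<'E'
from h import *
from scipy.optimize import minimize
np.set_printoptions(precision=4,suppress=True)
cs={n:capture(n) for n in("top","side")}
def box(p,L,W,H):
    c,s=np.cos(p[2]),np.sin(p[2])
    return [(p[0]+c*a-s*b,p[1]+s*a+c*b,z) for a in(-L/2,L/2) for b in(-W/2,W/2) for z in(0,H)]
def hull(c,P): return cv2.convexHull(np.float32([proj(c,X) for X in P]))
S=4
def fit(name,seeds,L,W,H,p0):
    masks={}
    for n,c in cs.items():
        g=c["color"].min(2); m=(g>115).astype(np.uint8)
        _,lab=cv2.connectedComponents(m); x,y=seeds[n]; k=(lab==lab[y,x]).astype(np.uint8)
        k=cv2.morphologyEx(k,cv2.MORPH_CLOSE,np.ones((9,9))); print(name,n,k.sum())
        masks[n]=cv2.resize(k,None,fx=S,fy=S,interpolation=cv2.INTER_LINEAR)
    def cost(p):
        r=0
        for n,c in cs.items():
            im=np.zeros_like(masks[n]); cv2.fillConvexPoly(im,np.int32(np.round((hull(c,box(p,L,W,H))+.5)*S*16)),1,shift=4)
            r+=1-(im&masks[n]).sum()/(im|masks[n]).sum()
        return r
    best=None
    for da in np.radians([-20,0,20]):
        s=np.array([p0[0],p0[1],p0[2]+da]); sx=np.array([s,s+[.02,0,0],s+[0,.02,0],s+[0,0,.15]])
        r=minimize(cost,s,method="Nelder-Mead",options=dict(initial_simplex=sx,xatol=1e-4,fatol=1e-5))
        if best is None or r.fun<best.fun: best=r
    print(name,best.x,np.degrees(best.x[2]),best.fun); return best.x
ct=cs["top"]
a=atz(ct,(271,212),.056); e=atz(ct,(308,198),.056)-a
pr=fit("rack",{"top":(240,230),"side":(307,318)},.075,.2,.056,[a[0],a[1],np.arctan2(-e[0],e[1])])
b=atz(ct,(423,217),.095)
pm=fit("mixer",{"top":(415,190),"side":(345,160)},.16,.13,.095,[b[0],b[1],np.radians(20)])
pm2=fit("mixer",{"top":(415,190),"side":(345,160)},.16,.13,.095,[b[0],b[1],np.radians(110)])
out=[]
for n,(x0,y0,w,h) in {"top":(225,150,120,95),"side":(230,180,120,160)}.items():
    c=cs[n]; k=5 if n=="top" else 3
    im=cv2.resize(c["color"][y0:y0+h,x0:x0+w],None,fx=k,fy=k,interpolation=cv2.INTER_CUBIC)
    T=lambda q:tuple(int(v) for v in np.round((np.array(q)+.5-[x0,y0])*k))
    cv2.polylines(im,[np.int32([T(q[0]) for q in hull(c,box(pr,.075,.2,.056))])],True,(0,0,255),1)
    for j,z in((-.06,.083),(0,.083),(.06,.083),(-.06,.123),(.06,.123)):
        X=[pr[0]-np.sin(pr[2])*j,pr[1]+np.cos(pr[2])*j,z]; cv2.drawMarker(im,T(proj(c,X)),(0,255,0) if z<.1 else (255,0,255),0,10,1)
        if n=="top":print(j,z,X)
    cv2.imwrite(f"pics/{n}1.png",im); out.append(im)
H=max(o.shape[0] for o in out)
v=np.hstack([cv2.copyMakeBorder(o,0,H-o.shape[0],0,0,0) for o in out]); v=cv2.resize(v,None,fx=min(1,800/v.shape[1]),fy=min(1,800/v.shape[1])); cv2.imwrite("pics/crop1.png",v)
# cup
out=[]
for n,(x0,y0,w,h) in {"top":(375,170,95,95),"side":(310,110,95,85)}.items():
    c=cs[n];k=4
    im=cv2.resize(c["color"][y0:y0+h,x0:x0+w],None,fx=k,fy=k,interpolation=cv2.INTER_CUBIC)
    T=lambda q:[int(v) for v in np.round((np.array(q)+.5-[x0,y0])*k)]
    cv2.polylines(im,[np.int32([T(q[0]) for q in hull(c,box(pm,.16,.13,.095))])],True,(0,0,255),1)
    for r in(.031,.022): cv2.polylines(im,[np.int32([T(proj(c,[pm[0]+r*np.cos(t),pm[1]+r*np.sin(t),.141])) for t in np.linspace(0,6.28,40)])],True,(0,255,0),1)
    out.append(cv2.copyMakeBorder(im,0,400-im.shape[0],0,0,0))
cv2.imwrite("pics/crop2.png",np.hstack(out))
E
python3 m.py
```

```text
rack top 2443
rack side 3036
rack [ 0.5528  0.1474 -2.8165] -161.3733585192453 0.2642403908355949
mixer top 2836
mixer side 2299
mixer [ 0.5316 -0.2412 -0.3563] -20.412366738023092 0.696810735694069
mixer top 2836
mixer side 2299
mixer [ 0.5297 -0.2456  2.7965] 160.22926682438253 0.6960095107953144
-0.06 0.083 [np.float64(0.5336677122641493), np.float64(0.2042994325801999), 0.083]
0 0.083 [np.float64(0.5528317104420806), np.float64(0.1474422327385242), 0.083]
0.06 0.083 [np.float64(0.5719957086200118), np.float64(0.09058503289684848), 0.083]
-0.06 0.123 [np.float64(0.5336677122641493), np.float64(0.2042994325801999), 0.123]
0.06 0.123 [np.float64(0.5719957086200118), np.float64(0.09058503289684848), 0.123]
```

View pics/crop1.png

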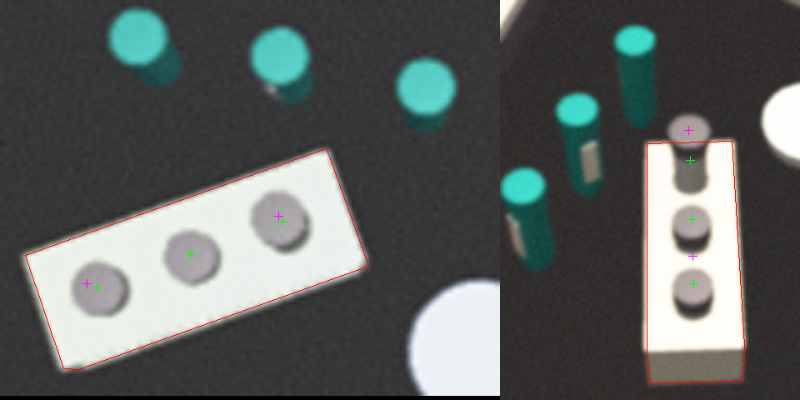

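View pics/crop2.png

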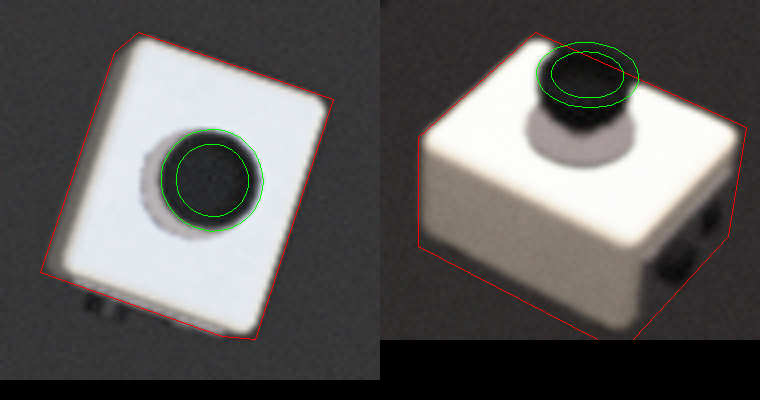

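The crop confirms it: the grey cap at crop (278,218) sits exactly on the 123 mm marker, so the long tube is in the +60 mm hole at about (0.572, 0.091). The cup outline fits at (0.532, -0.241). A turquoise tube stands about 75 mm across the row, so I'll approach with a partial opening.

```bash
python3 -m creep '[[29.4,-42.6,0,0,0,0,0.7],[29.4,-42.6,0,0,0,0,0.7],[29.4,-42.6,0,0,0,0,0.7],[29.4,-42.6,0,0,0,0,0.7],[29.4,-42.6,0,0,0,0,0.7],[29.4,-42.6,0,0,0,0,0.7],[29.4,-42.6,0,0,0,0,0.7],[29.4,-42.6,0,0,0,0,0.7],[29.4,-42.6,0,0,0,0,0.7],[29.4,-42.6,0,0,0,0,0.7]]'
python3 -m creep '[[29.4,-42.6,0,0,0,0,0.7],[29.4,-42.6,0,0,0,0,0.7],[0,0,0,0,0,8.7,0.7],[0,0,0,0,0,8.7,0.7],[0,0,0,0,0,8.7,0.7],[0,0,0,0,0,8.7,0.7],[0,0,0,0,0,8.7,0.7],[0,0,0,0,0,8.8,0.7],[0,0,0,0,0,0,0.7],[0,0,0,0,0,0,0.7]]'
cat > d.py <<'E'
import sys; from h import *
s=sense(); R=np.array(s["ee_rot"]); g=np.array(eval(sys.argv[1])); d=R.T@(g-s["tcp_pos"])*1000
print("tcp",np.round(s["tcp_pos"],4),"d_tool mm",np.round(d,1),"yaw x",np.degrees(np.arctan2(R[1,0],R[0,0])),"z",R[:,2].round(3),"F",np.round(s["wrist_force"],2),"w",s["gripper_width"],"t",s["time_s"])
E
python3 d.py '[0.572,0.0906,0.094]'
```

```text
time_s: 1.95
tcp_pos: [0.5115, 0.1728, 0.2229]
ee_rot: [[-0.326, -0.946, 0.001], [-0.946, 0.326, 0.0], [-0.001, -0.001, -1.0]]
wrist_force: [0.5, 0.3, 0.9]
gripper_width: 0.697
time_s: 3.2
tcp_pos: [0.572, 0.0908, 0.2226]
ee_rot: [[-0.947, -0.322, 0.0], [-0.322, 0.947, 0.0], [-0.0, -0.0, -1.0]]
wrist_force: [-0.0, 0.5, 0.1]
gripper_width: 0.7
tcp [0.572  0.0908 0.2226] d_tool mm [ 1.000e-01 -2.000e-01  1.286e+02] yaw x -161.18792870512212 z [ 0.  0. -1.] F [-0.01  0.47  0.1 ] w 0.6997366387270498 t 3.2
```

```bash
python3 -m creep '[[0,0,12,0,0,0,0.7],[0,0,12,0,0,0,0.7],[0,0,12,0,0,0,0.7],[0,0,12,0,0,0,0.7],[0,0,12,0,0,0,0.7],[0,0,12,0,0,0,0.7],[0,0,12,0,0,0,0.7],[0,0,6,0,0,0,0.7],[0,0,0,0,0,0,0.7],[0,0,0,0,0,0,0.7]]'
python3 - <<'E'
from h import *
o=[]
for n,(x0,y0) in {"top":(235,140),"side":(255,180)}.items():
    c=capture(n); im=c["color"][y0:y0+100,x0:x0+100]; o.append(cv2.resize(im,None,fx=4,fy=4,interpolation=cv2.INTER_CUBIC))
cv2.imwrite("pics/a1.png",np.hstack(o))
E
```

```text
time_s: 4.45
tcp_pos: [0.5723, 0.0909, 0.133]
ee_rot: [[-0.947, -0.321, 0.001], [-0.321, 0.947, 0.0], [-0.001, -0.0, -1.0]]
wrist_force: [-1.0, 0.0, 1.5]
gripper_width: 0.701
```

View pics/a1.png

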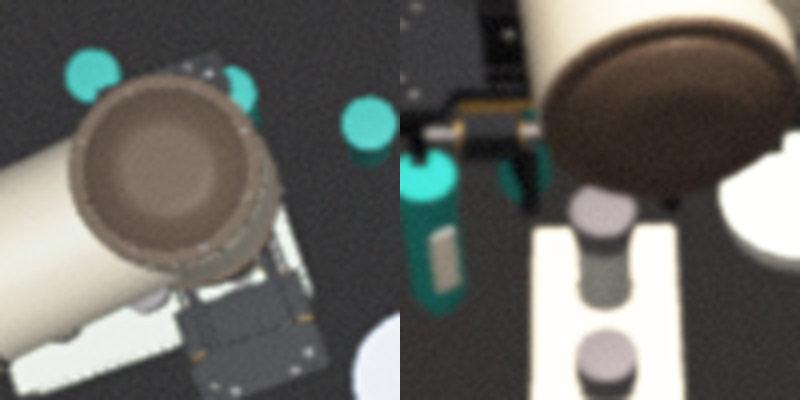

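The side crop shows the fingers at (530,200) and (672,205), straddling the long tube's cap at (603,210). They are centred, so I'll descend and grip.

```bash
python3 -m creep '[[0,0,9,0,0,0,0.7],[0,0,9,0,0,0,0.7],[0,0,9,0,0,0,0.7],[0,0,9,0,0,0,0.7],[0,0,3,0,0,0,0.7],[0,0,0,0,0,0,0.7],[0,0,0,0,0,0,0],[0,0,0,0,0,0,0],[0,0,0,0,0,0,0],[0,0,0,0,0,0,0]]'; python3 d.py '[0.572,0.0906,0.094]'
```

```text
time_s: 5.8
tcp_pos: [0.572, 0.0908, 0.0937]
ee_rot: [[-0.947, -0.32, 0.0], [-0.32, 0.947, 0.0], [-0.0, -0.0, -1.0]]
wrist_force: [0.6, -0.1, 0.4]
gripper_width: 0.377
tcp [0.572  0.0908 0.0937] d_tool mm [ 0.1 -0.2 -0.3] yaw x -161.3094180653069 z [ 0.  0. -1.] F [ 0.61 -0.14  0.39] w 0.3774058991107021 t 5.8
```

```bash
python3 -m creep '[[0,0,0,0,0,0,0],[0,0,0,0,0,0,0],[0,0,-8,0,0,0,0],[0,0,-20,0,0,0,0],[0,0,-25,0,0,0,0],[0,0,-30,0,0,0,0],[0,0,-30,0,0,0,0],[0,0,-30,0,0,0,0],[0,0,-20,0,0,0,0],[0,0,-7,0,0,0,0]]'; python3 -m creep '[[0,0,0,0,0,0,0],[0,0,0,0,0,0,0],[0,0,0,0,0,0,0],[0,0,0,0,0,0,0],[0,0,0,0,0,0,0],[0,0,0,0,0,0,0],[0,0,0,0,0,0,0],[0,0,0,0,0,0,0],[0,0,0,0,0,0,0],[0,0,0,0,0,0,0]]'; python3 d.py '[0.5316,-0.2412,0.264]'
```

```text
time_s: 7.05
tcp_pos: [0.5723, 0.091, 0.2652]
ee_rot: [[-0.947, -0.32, 0.002], [-0.32, 0.947, 0.001], [-0.003, 0.0, -1.0]]
wrist_force: [-0.3, -0.7, -0.6]
gripper_width: 0.384
time_s: 8.3
tcp_pos: [0.5719, 0.0908, 0.2636]
ee_rot: [[-0.947, -0.32, 0.0], [-0.32, 0.947, -0.0], [-0.0, -0.0, -1.0]]
wrist_force: [-0.4, 0.0, -1.1]
gripper_width: 0.379
tcp [0.5719 0.0908 0.2636] d_tool mm [ 144.6 -301.6   -0.4] yaw x -161.30916669642 z [ 0. -0. -1.] F [-0.4   0.   -1.12] w 0.3793836068205542 t 8.3
```

```bash
python3 -m creep '[[7,-14.6,0,0,0,0,0],[14,-29.2,0,0,0,0,0],[17,-35.5,0,0,0,0,0],[17,-35.5,0,0,0,0,0],[17,-35.5,0,0,0,0,0],[17,-35.5,0,0,0,0,0],[17,-35.5,0,0,0,0,0],[17,-35.5,0,0,0,0,0],[14,-29.2,0,0,0,0,0],[7,-14.6,0,0,0,0,0]]'; python3 -m creep '[[0,0,0,0,0,0,0],[0,0,0,0,0,0,0],[0,0,0,0,0,0,0],[0,0,0,0,0,0,0],[0,0,0,0,0,0,0],[0,0,0,0,0,0,0],[0,0,0,0,0,0,0],[0,0,0,0,0,0,0],[0,0,0,0,0,0,0],[0,0,0,0,0,0,0]]'; python3 d.py '[0.5316,-0.2412,0.264]'
cat > v.py <<'E'
import sys; from h import *
s=sense(); o=[]
for n,(x0,y0) in {"top":(375,165),"side":(310,60)}.items():
    c=capture(n); im=cv2.resize(c["color"][y0:y0+100,x0:x0+100],None,fx=4,fy=4,interpolation=cv2.INTER_CUBIC)
    T=lambda q:[int(v) for v in np.round((np.array(q)+.5-[x0,y0])*4)]
    t=np.array(s["tcp_pos"])
    def ring(x,y,z,r,col): cv2.polylines(im,[np.int32([T(proj(c,[x+r*np.cos(a),y+r*np.sin(a),z])) for a in np.linspace(0,6.28,40)])],True,col,1)
    ring(.5316,-.2412,.141,.031,(0,255,0)); ring(.5316,-.2412,.141,.022,(0,255,0))
    zb=t[2]+.0193-.105
    ring(t[0],t[1],zb,.008,(0,0,255)); ring(t[0],t[1],zb+.016,.015,(0,0,255))
    o.append(im)
cv2.imwrite(f"pics/{sys.argv[1]}.png",np.hstack(o))
E
python3 v.py b1
```

```text
time_s: 9.55
tcp_pos: [0.5309, -0.2422, 0.2635]
ee_rot: [[-0.948, -0.318, -0.0], [-0.318, 0.948, -0.0], [0.0, 0.0, -1.0]]
wrist_force: [-0.2, 0.9, -1.6]
gripper_width: 0.38
time_s: 10.8
tcp_pos: [0.5319, -0.2401, 0.2635]
ee_rot: [[-0.947, -0.32, -0.0], [-0.32, 0.947, -0.0], [0.0, -0.0, -1.0]]
wrist_force: [-0.2, -0.7, -0.4]
gripper_width: 0.379
tcp [ 0.5319 -0.2401  0.2635] d_tool mm [ 0.6 -0.9 -0.5] yaw x -161.31630377573595 z [-0. -0. -1.] F [-0.19 -0.74 -0.4 ] w 0.37900267508331853 t 10.8
```

View pics/b1.png

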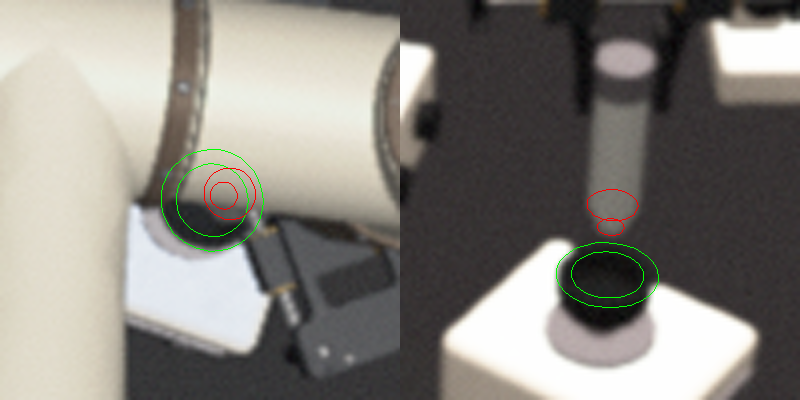

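The tube hangs upright over the cup: its bottom is at side (612,232) and the cup centre at (605,275), as the overlays predict. I'll lower it to just above the cup floor, then press in small steps.

```bash
python3 -m creep '[[0.6,-0.9,4,0,0,0,0],[0,0,8,0,0,0,0],[0,0,8,0,0,0,0],[0,0,8,0,0,0,0],[0,0,8,0,0,0,0],[0,0,8,0,0,0,0],[0,0,5,0,0,0,0],[0,0,1,0,0,0,0],[0,0,0,0,0,0,0],[0,0,0,0,0,0,0]]'; python3 d.py '[0.5316,-0.2412,0.2067]'
python3 -m creep '[[0,0,1,0,0,0,0],[0,0,1,0,0,0,0],[0,0,1,0,0,0,0],[0,0,1,0,0,0,0],[0,0,1,0,0,0,0],[0,0,1,0,0,0,0],[0,0,0,0,0,0,0],[0,0,0,0,0,0,0],[0,0,0,0,0,0,0],[0,0,0,0,0,0,0]]';python3 d.py '[0.5316,-0.2412,0.2067]'; python3 v.py b2
```

```text
time_s: 12.15
tcp_pos: [0.5318, -0.2412, 0.2139]
ee_rot: [[-0.947, -0.32, 0.001], [-0.32, 0.947, -0.0], [-0.001, -0.0, -1.0]]
wrist_force: [-0.1, 0.0, -0.9]
gripper_width: 0.38
tcp [ 0.5318 -0.2412  0.2139] d_tool mm [0.2 0.  7.2] yaw x -161.30873773088297 z [ 0.001 -0.    -1.   ] F [-0.08  0.01 -0.92] w 0.38038650899591614 t 12.15
time_s: 13.4
tcp_pos: [0.5316, -0.2411, 0.2076]
ee_rot: [[-0.947, -0.321, 0.0], [-0.321, 0.947, -0.0], [-0.0, -0.0, -1.0]]
wrist_force: [0.5, -0.1, -0.3]
gripper_width: 0.378
tcp [ 0.5316 -0.2411  0.2076] d_tool mm [ 0.1 -0.1  0.9] yaw x -161.30648017369327 z [ 0. -0. -1.] F [ 0.51 -0.13 -0.28] w 0.3775622322111969 t 13.4
```

View pics/b2.png

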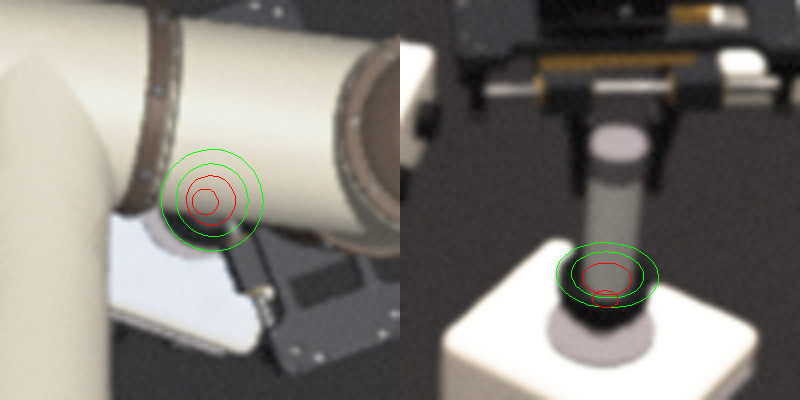

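The tube is inside the cup mouth at side (607,285), centred and upright, with no contact yet. I'll press now and watch the force.

```bash
for i in 1; do python3 -m creep '[[0,0,1,0,0,0,0],[0,0,1,0,0,0,0],[0,0,1,0,0,0,0],[0,0,0,0,0,0,0],[0,0,0,0,0,0,0],[0,0,0,0,0,0,0],[0,0,0,0,0,0,0],[0,0,0,0,0,0,0],[0,0,0,0,0,0,0],[0,0,0,0,0,0,0]]'; done;python3 d.py '[0.5316,-0.2412,0.2067]'
python3 -m creep '[[0,0,0.5,0,0,0,0],[0,0,0.5,0,0,0,0],[0,0,0.5,0,0,0,0],[0,0,0.5,0,0,0,0],[0,0,0,0,0,0,0],[0,0,0,0,0,0,0],[0,0,0,0,0,0,0],[0,0,0,0,0,0,0],[0,0,0,0,0,0,0],[0,0,0,0,0,0,0]]';python3 - <<'E'
from h import *
import numpy as np
F=[];Z=[]
for i in range(6): capture("top"); s=sense(); F.append(s["wrist_force"][2]);Z.append(s["tcp_pos"][2])
print(np.mean(F),np.std(F),np.mean(Z),s["time_s"],s["gripper_width"])
E
```

```text
time_s: 14.75
tcp_pos: [0.5317, -0.2411, 0.2046]
ee_rot: [[-0.947, -0.32, 0.0], [-0.32, 0.947, -0.0], [-0.0, -0.0, -1.0]]
wrist_force: [-0.7, -0.7, 1.6]
gripper_width: 0.381
tcp [ 0.5317 -0.2411  0.2046] d_tool mm [ 0.1 -0.1 -2.1] yaw x -161.30719691538604 z [ 0. -0. -1.] F [-0.65 -0.72  1.57] w 0.3805954250144007 t 14.75
time_s: 16.0
tcp_pos: [0.5316, -0.2411, 0.2026]
ee_rot: [[-0.947, -0.321, 0.0], [-0.321, 0.947, -0.0], [-0.0, -0.0, -1.0]]
wrist_force: [0.9, -0.5, 4.1]
gripper_width: 0.381
4.068138723299343 0.3933033774163677 0.20257540898661222 16.3 0.3805155999204833
```

Force and geometry agree: 4.1 N at the wrist plus the tube's weight gives about 4.1 mm pressed, and so does the TCP height. I'll press 2 mm more and hold for over 3 s.

```bash
python3 -m creep '[[0,0,0.5,0,0,0,0],[0,0,0.5,0,0,0,0],[0,0,0.5,0,0,0,0],[0,0,0.4,0,0,0,0],[0,0,0,0,0,0,0],[0,0,0,0,0,0,0],[0,0,0,0,0,0,0],[0,0,0,0,0,0,0],[0,0,0,0,0,0,0],[0,0,0,0,0,0,0]]'; for i in 1 2 3; do python3 -m creep '[[0,0,0,0,0,0,0],[0,0,0,0,0,0,0],[0,0,0,0,0,0,0],[0,0,0,0,0,0,0],[0,0,0,0,0,0,0],[0,0,0,0,0,0,0],[0,0,0,0,0,0,0],[0,0,0,0,0,0,0],[0,0,0,0,0,0,0],[0,0,0,0,0,0,0]]' | grep -v rot; done;python3 - <<'E'
from h import *
F=[];Z=[]
for i in range(6): capture("top"); s=sense(); F.append(s["wrist_force"]);Z.append(s["tcp_pos"])
print(np.mean(F,0),np.std(F,0),np.mean(Z,0),s["time_s"],s["gripper_width"])
E
python3 v.py b3
```

```text
time_s: 17.55
tcp_pos: [0.5317, -0.2412, 0.201]
ee_rot: [[-0.947, -0.321, 0.0], [-0.321, 0.947, -0.0], [-0.0, -0.0, -1.0]]
wrist_force: [0.4, 0.2, 5.7]
gripper_width: 0.38
time_s: 18.8
tcp_pos: [0.5317, -0.2412, 0.2009]
wrist_force: [-0.6, 0.1, 5.4]
gripper_width: 0.378
time_s: 20.05
tcp_pos: [0.5317, -0.2412, 0.201]
wrist_force: [-0.4, 0.6, 5.9]
gripper_width: 0.381
time_s: 21.3
tcp_pos: [0.5317, -0.2412, 0.201]
wrist_force: [0.3, 0.1, 5.6]
gripper_width: 0.381
[-0.39455568  0.01760105  5.2874615 ] [0.3825396  0.390501   0.52508841] [ 0.53167304 -0.24121968  0.20095786] 21.6 0.3800495777378022
```

View pics/b3.png

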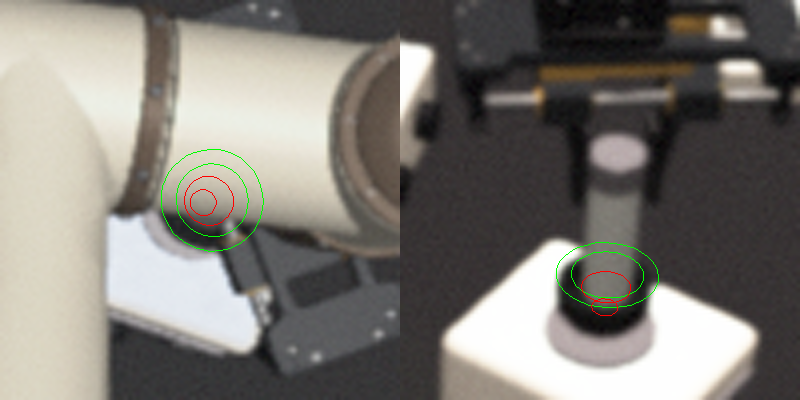

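The tube stands upright and centred in the visibly lowered cup at side (607,290), with the fingers clear of the mixer. The press has held for more than 4 s at about 5.6 N at the wrist. I'll check the short tubes and hand in.

Run:
```python
from h import *
c=capture("side"); print([(np.round(r["xy"]).tolist(),round(r["p"],2)) for r in find_in("side","short_tube_a")])
print(sense()["wrist_force"]); print(finish_job())
```

```text
[([305.0, 272.0], 0.74), ([307.0, 299.0], 0.62)]
[-0.60457222  0.67488558  5.09823638]
the job is handed in; nothing more can be done
None
```

I took the long tube by its cap from the rack's end hole and set it into the mixer cup. I pressed the cup about half way and handed the job in with the tube still gripped.

Last checks before hand-in:
- **Cup press:** about 5.3 N at the wrist plus the tube's weight gives roughly 5.5 mm of travel. The TCP height gives 5.7 mm. The press was steady for over 4 s.
- **Tube:** it looks upright in the side picture and is centred in the cup to within about 2 mm. The gripper opening stayed at 0.38.
- **Short tubes:** both were still found in the rack at side (305,272) and (307,299), within about 3 pixels of where they started.

No check failed. The network that finds the tubes also reported the turquoise look-alikes as long tubes, so I told them apart by colour and by the tube standing in the rack. The automatic fit of the mixer's outline was poor in the side view, about 1–2 mm off, so I judged the cup position from its own rim in both pictures.

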